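# Walk a bearing cap square into its drilling jig

## Task

On the aluminium jig plate, walk the heavy cast-iron bearing cap round by pushing its corners with the fingertips until one of its long arched faces lies flat against the fence and its end is up against the end stop, and push the swing latch fully shut behind it. Only push, nothing is picked up: the cap stays flat down on the plate the whole time, and the tin, torch and two valve springs beside the jig stay where they are.

Things in the scene. Friction and masses are not known exactly. Their poses are not given: they have to be found in the camera images.
- jig: Fixed drilling jig: aluminium plate 12 mm thick on the bench. Origin on its underside; z up, x away from the robot to the fence, y to the left along the fence. Plate x -100 to +85 mm, y -150 to +125. Fence and end stop form a square inside corner; a seated cap has its origin at x 27, y -22, z 12 mm and its y axis along the jig's y, either way round. Low hold-down screws near three plate corners.
- fence_face (a point): Point on the fence's flat working face (looks to the jig's -x), 30 mm above the jig's underside, behind the middle of a seated cap. The fence is a ground steel bar 22 mm thick along the plate's far side, from y = -140 to +50 mm of the jig, top 42 mm above the underside. Axes as the jig's.
- stop_face (a point): Point on the end stop's flat working face (looks to the jig's -y), 30 mm above the jig's underside. The stop is a steel block 20 mm thick at the left end of the fence, reaching from the fence 53 mm towards the robot, top 40 mm above the underside. Axes as the jig's.
- cap: Main bearing cap: dark cast-iron block, 1.3 to 1.7 kg, friction about 0.6, loose on the plate. x (thickness) 56 mm, y (length) 104, 52 high in the middle, 44 over the ends. Origin under its centre, z up. An arch of radius 27 runs through along x, so low down the long faces (x = +-28) are there only on the legs, 27 to 52 mm from the middle. Starts turned 35 to 65 deg counter-clockwise from square.
- latch (a joint): Angle of the swing latch, a steel arm turning on a post about the vertical, rad: 0 = fully shut, against its own stop (arm along the jig's -y, in front of the seated cap), 1.57 = arm along the jig's -x; 2.4 = open stop. Starts 1.7 to 2.2. Stiff (1 N at the knob), stays where left. A screw nose 75 mm from the pivot clears a seated cap by 1.2 mm when shut: it shuts only on a cap that is home.
- latch_pivot (a point): On the latch's vertical pivot, 60 mm above the jig's underside, at x -21, y +62 mm of the jig. The arm is 16 mm wide, its top at this height, its underside 14 mm lower; 115 mm from pivot to knob. It turns on a round post standing on the plate, 22 mm thick with a foot 34 mm across.
- latch_knob (a point): Middle of the black upright knob on the free end of the latch arm, 77 mm above the jig's underside; knob 20 mm across, 34 mm tall, top 94 mm above the underside. It can be pushed from any side.
- paste_tin: Round tin with white lid, 69 mm across, 57 mm tall, at the right of the jig; origin under its centre. Leave it.
- torch: Black pocket torch lying at the right of the jig, 132 x 35 x 35 mm, long along its x; origin under its centre. Leave it.
- valve_spring_a: Steel coil spring standing at the left of the jig, 34 mm across, 45 mm tall; origin under its centre. Leave it.
- valve_spring_b: Steel coil spring standing at the left of the jig, 35 mm across, 48 mm tall; origin under its centre. Leave it.

How it is judged:
By the outcome, as a careful person would: the job done as asked, in the order asked, and still so for the second after the job is handed in, with the robot touching nothing.
It also fails if it takes over 72 s, if anything falls off the work surface, if the arm or the gripper's body presses on something with over 40 N, if the wrist force passes 120 N, or if a joint passes its speed limit or range.

## Robot

A 6-joint arm with a two-finger parallel gripper is mounted at the origin on a cart in front of the work surface, level with it; the furniture and walls round the work are solid. World frame = base frame: x ahead of the robot, y to its left, z up, the work surface at z = 0. Lengths are in mm, angles in rad, forces in N, time in s.
With the tool pointing down it reaches from about 350 to 775 mm from the base axis. Payload 7.3 kg.
Tool frame: the origin (TCP) lies at the very end of the fingers, on their centre line; the grasp point (between the pads) lies 19 mm behind it (bot.grip_point_offset is the distance from the TCP to the grasp point, in mm); z points along the fingers, y is the line along which they close (so a half turn about z gives the same grasp; the last joint's range is limited). The gripper opens to 92 mm and grips with 3 to 60 N. Pads are 19 mm wide; open, the fingers measure 130 mm over their backs; the gripper's body (75 mm by 190 mm) begins 47 mm behind the grasp point.
Start: joints at [-1.384, 0.342, 1.524, -0, 1.275, -0.146], TCP at [171.535, -496.206, 226.741] pointing down, gripper open.
Joint ranges: [-2.53, 2.53], [-0.77, 2.02], [0.04, 2.7], [-1, 4.14], [0.28, 2.66], [-3.11, 3.11]. Speed limits (rad/s): [2.57, 2.57, 3.14, 3.14, 3.14, 3.14].

## Interface

Orientations are given as [roll, pitch, yaw] about the fixed x, y, z axes, in that order (R = Rz(yaw) Ry(pitch) Rx(roll)).
In Python, from plant import bot gives the robot as it stands. The module is installed in compiled form; this text tells all that it offers.
- The arm moves only by the shell command python3 -m jog 'ROWS' [OPENING]. ROWS is JSON, a list of rows, each a list of 6 numbers: the shift along the tool's x, y, z in mm, then the turn, a rotation vector about the tool's x, y, z in rad. In form: [[dx, dy, dz, rx, ry, rz], ...]. A call has 1 to 12 rows; each row shifts and turns the commanded pose from where the row before left it, along the tool's axes as they then stand; what a row does not reach is not made up. A row lasts 1/10 s, in which the tool goes at most 50 mm and 8.59 degrees, less where a joint would pass 70% of its speed; a pose out of reach is approached as far as the arm can. A call with a gripper value outside its range is refused whole. OPENING is the opening in per cent of the stroke, from 0 (shut) to 100 (fully open), set as the call begins (- or left out, the last holds). The fingers move at their own pace and stop on an object; the grip force is fixed at half the most. Time passes only in rows, so rows that do not move let the fingers close. It gives the time, the measured TCP pose, the force, the opening and the grip force at its end, in the units of the state.
- bot.get_obs(): the state, without advancing time (a new reading comes with each control period).
- bot.capture(name): name is "side" or "top" or "wrist"; returns the picture (420x560x3 uint8, red, green, blue); there is no depth.
- bot.camera_model(name): a dict with "fx", "fy", "cx", "cy" (pixels), "position" and "orientation" of the camera in the world; the wrist camera has in their place "T_tool_cam" (4x4, takes a point from camera to tool coordinates, whose origin is the TCP and whose axes are the flange's). Camera axes: x right, y down, z forward; pixel columns grow to the right and rows downward; lengths in mm; the calibration is good to about 2 mm. A picture is of the moment at which its call begins: read the wrist's pose just before it. camera_model takes no time and is no camera call.
- bot.close_job(): hands the job in; it is judged then, once.
Trained networks look in the newest picture that a camera, given by its name, has taken for a name from the list of things; names that differ only in an ending like _2 or _b are one class to them, and where a whole thing is asked for, a point or a joint stands for the part that bears it (a point fixed in the world has none). Each returns a list of dicts, best first, with "p" (0 to 1); they miss things now and then, are a little off and sometimes report something else, mostly with a low value. They report only what shows in the picture. A call takes as long as a camera call.
- bot.outline_of(target, camera): "mask" (420x560 bool, what is visible of it) and "pixel" ([column, row] in pixels, amid what is visible of it).
The state is a dict: "time": time; "joint_positions": joint angles; "dq": joint speeds; "tau": joint torques, N m; "tool_pos": TCP position; "tcp_rot": TCP orientation; "contact_force": force on the tool from outside, world axes, zero at the start; "moment": the same for the moment, N m; "grip_width": finger opening in mm; "finger_force": force on a finger pad.
Only numpy, scipy, OpenCV 4.12 (cv2) and the standard library are available. Lean on these libraries where they do the work, as an engineer would, in place of code of your own. Each camera call takes 0.05 s, during which the arm holds its last target. There are 200 camera calls.

## Working session

There is one attempt and no reset: what is moved stays moved. The work goes in short steps, Python scripts to look and compute and a shell command to move; the robot and the scene stay as the last step left them, time stands still between calls to the robot, and variables do not carry over. Pictures are saved under pics/ and viewed, at most 10 in all, crops included, and the job is handed in when it is done.

```bash
mkdir -p pics
python3 - <<'E'
from plant import bot
import cv2,numpy as np
for c in("top","side"):
    im=bot.capture(c); cv2.imwrite(f"pics/{c}0.png",cv2.cvtColor(im,cv2.COLOR_RGB2BGR))
    m=bot.camera_model(c); print(c,{k:np.round(v,3).tolist() for k,v in m.items()})
    for t in("jig","cap","latch","latch_knob"):
        for r in bot.outline_of(t,c)[:2]: print(t,r["p"],r["pixel"],r["mask"].sum())
o=bot.get_obs();print(o["time"],o["tool_pos"],o["tcp_rot"],o["contact_force"],o["grip_width"])
E
```

```text
top {'fx': 503.203, 'fy': 503.203, 'cx': 278.947, 'cy': 211.412, 'position': [532.882, 151.506, 1358.606], 'orientation': [-3.065, 0.015, -1.546]}
jig 0.7 [262.8, 230.3] 6109
cap 0.62 [282.6, 236.2] 901
latch 0.55 [241.5, 263.3] 308
latch_knob 0.9 [242.0, 268.5] 410
latch_knob 0.3 [265.4, 231.9] 6236
side {'fx': 520.225, 'fy': 520.225, 'cx': 275.688, 'cy': 205.77, 'position': [183.983, 874.492, 825.925], 'orientation': [-2.296, -0.003, -2.599]}
jig 0.89 [277.6, 262.1] 6720
cap 0.9 [296.1, 226.1] 1437
cap 0.23 [273.5, 260.5] 6899
latch 0.91 [305.0, 272.3] 807
latch_knob 0.72 [274.2, 263.0] 6962
latch_knob 0.66 [307.3, 276.1] 889
0.5 [ 171.55200519 -496.17102957  226.72060149] [ 3.14157134e+00 -1.37821534e-05  3.32817730e-01] [ 0.03466648  0.86109343 -0.59912081] 91.80512841892462
```

Run:
```python
import cv2
a=cv2.imread("pics/top0.png")[160:310,180:380]; cv2.imwrite("pics/topc.png",cv2.resize(a,None,fx=4,fy=4,interpolation=cv2.INTER_CUBIC))
a=cv2.imread("pics/side0.png")[160:340,180:400]; cv2.imwrite("pics/sidec.png",cv2.resize(a,None,fx=3.3,fy=3.3,interpolation=cv2.INTER_CUBIC))
```

```text
(no output)
```

View pics/topc.png

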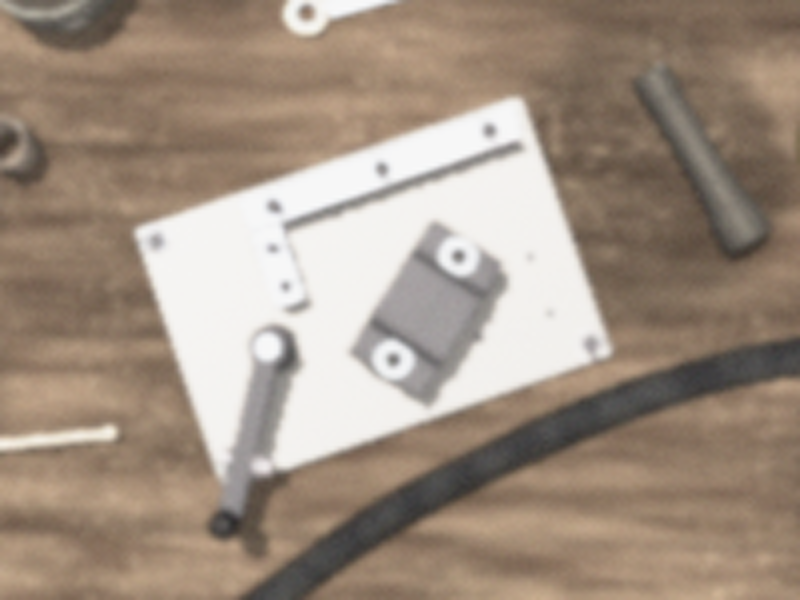

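View pics/sidec.png

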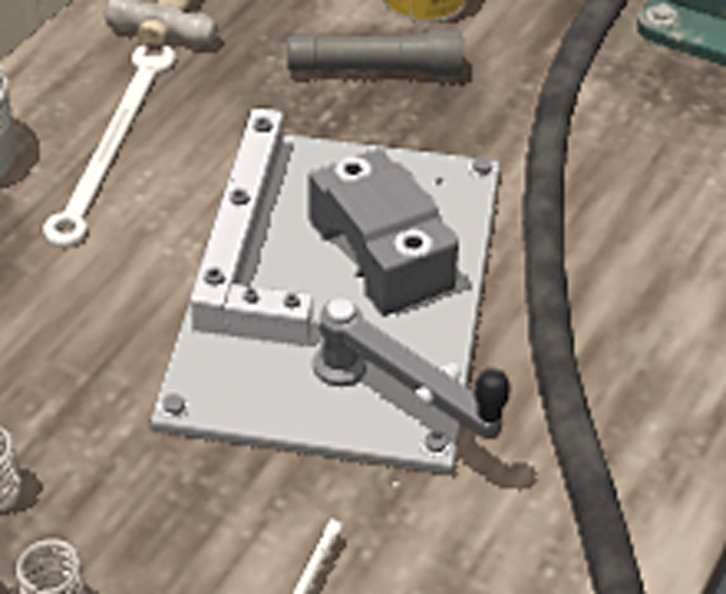

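The top crop shows the fence running from (285,215) to (520,145), the end stop near (285,270), the pivot at (268,348), the knob at (224,522), and the cap bolts at (458,257) and (393,360). In the side crop the pivot is at (342,310), the knob at (492,378), and the bolts at (352,168) and (412,241). A hose lies on the robot side.

```bash
cat > h.py <<'E'
import numpy as np
from scipy.spatial.transform import Rotation as R
from scipy.optimize import least_squares
from plant import bot
def cam(c,o=None):
    m=bot.camera_model(c)
    if c=="wrist":
        T=np.array(m["T_tool_cam"]);Rt=R.from_euler("xyz",o["tcp_rot"]).as_matrix()
        return m,Rt@T[:3,3]+np.array(o["tool_pos"]),Rt@T[:3,:3]
    return m,np.array(m["position"]),R.from_euler("xyz",m["orientation"]).as_matrix()
def proj(C,P):
    m,p,Rm=C; q=(np.atleast_2d(P)-p)@Rm
    return np.c_[m["fx"]*q[:,0]/q[:,2]+m["cx"],m["fy"]*q[:,1]/q[:,2]+m["cy"]]
def ray(C,px,z):
    m,p,Rm=C; d=Rm@np.array([(px[0]-m["cx"])/m["fx"],(px[1]-m["cy"])/m["fy"],1]); return p+d*(z-p[2])/d[2]
def place(x,P):
    c,s=np.cos(x[2]),np.sin(x[2]);P=np.atleast_2d(np.array(P,float)); return np.c_[x[0]+c*P[:,0]-s*P[:,1],x[1]+s*P[:,0]+c*P[:,1],P[:,2]]
def fit(obs,x0):  # obs: list of (C, model pts, pixels)
    f=lambda x:np.concatenate([(proj(C,place(x,P))-np.array(U)).ravel() for C,P,U in obs])
    r=least_squares(f,x0,loss="soft_l1"); return r.x,np.round(f(r.x).reshape(-1,2),1)
E
python3 - <<'E'
from h import *
T=cam("top");S=cam("side")
t=lambda L:np.array(L)/4+[180,160]
s=lambda L:np.array(L)/3.3+[180,160]
Pt=[[85,125,12],[85,-150,12],[-100,-150,12],[-21,62,60]]; 
Ps=[[-100,-150,12],[85,125,12],[-100,125,12],[-21,62,60]]
ot=(T,Pt,t([(136,232),(520,98),(612,354),(268,348)])); os=(S,Ps,s([(497,163),(152,428),(452,468),(342,310)]))
for o in([ot],[os],[ot,os]):
    x,r=fit(o,[500,130,.35]); print(x,r.tolist())
J=x
def inj(p): 
    c,s_=np.cos(J[2]),np.sin(J[2]);d=p[:2]-J[:2];return np.array([c*d[0]+s_*d[1],-s_*d[0]+c*d[1]])
for C,B,K in((T,t([(458,257),(393,360)]),t([(224,520)])[0]),(S,s([(352,168),(412,241)]),s([(492,378)])[0])):
    a,b=[ray(C,u,57) for u in B]; d=a-b
    k=inj(ray(C,K,94)); print("cap",(a+b)/2,inj((a+b)/2),np.linalg.norm(d),"rel yaw",np.degrees(np.arctan2(-d[0],d[1])-J[2])%180, "knob",k,np.hypot(*(k-[-21,62])),np.arctan2(-(k-[-21,62])[0],-(k-[-21,62])[1]))
E
```

```text
[5.79486246e+02 2.02378058e+02 3.62652968e-01] [[-0.5, -0.2], [-0.0, -0.5], [0.3, 0.5], [0.1, 0.2]]
[ 5.07563583e+02  1.38796909e+02 -2.08702350e-02] [[60.6, 10.3], [31.2, -26.8], [18.9, -1.1], [33.8, -5.6]]
[579.03709186 203.35420251  -5.91854956] [[-0.9, 0.1], [-0.5, -0.5], [-0.0, 0.5], [-0.2, 0.4], [0.7, -1.0], [-0.5, -2.3], [0.5, -1.1], [-0.3, 1.3]]
cap [566.50092539 152.39129051  57.        ] [-29.88579386 -43.14178015] 78.64470599911618 rel yaw 38.216490633432585 knob [-113.11629787  119.67797337] 108.68376578361153 2.1302171390377618
cap [565.98287915 152.92355453  57.        ] [-30.17997034 -42.45977055] 78.55377189432087 rel yaw 38.418473940058135 knob [-117.0223465   125.90045349] 115.34105506787512 2.157973349912637
```

```bash
python3 -m jog '[[31,-31,0,0,0,0],[31,-31,0,0,0,0],[31,-31,0,0,0,0],[31,-31,0,0,0,0],[31,-31,0,0,0,0],[31,-31,0,0,0,0],[31,-31,0,0,0,0],[31,-31,0,0,0,0],[31,-31,0,0,0,0],[31,-31,0,0,0,0],[31,-31,0,0,0,0],[31,-31,0,0,0,0]]' 0
python3 -m jog '[[31,-31,0,0,0,0],[31,-31,0,0,0,0],[31,-31,0,0,0,0],[31,-31,0,0,0,-0.03],[0,0,0,0,0,0],[0,0,0,0,0,0]]'
cat >> h.py <<'E'
J=np.array([579.,203.3,.3646])
def inj(p):
    c,s=np.cos(J[2]),np.sin(J[2]);d=np.array(p)[:2]-J[:2];return np.array([c*d[0]+s*d[1],-s*d[0]+c*d[1]])
def st():
    o=bot.get_obs();print("t",o["time"],"tcp jig",inj(o["tool_pos"]).round(1),"z",round(o["tool_pos"][2],1),"rot",np.round(o["tcp_rot"],4),"F",np.round(o["contact_force"],1),"w",round(o["grip_width"],1),"q",np.round(o["joint_positions"],2));return o
E
python3 - <<'E'
from h import *
import cv2
o=st(); C=cam("wrist",o); print(C[1])
cv2.imwrite("pics/w1.png",cv2.cvtColor(bot.capture("wrist"),cv2.COLOR_RGB2BGR))
E
```

```text
time: 1.7
tool_pos: [402.2, -21.3, 227.0]
tcp_rot: [3.141, -0.001, 0.333]
contact_force: [1.2, -0.2, -0.3]
grip_width: 1.6
finger_force: 0.0
time: 2.3
tool_pos: [478.1, 135.3, 226.3]
tcp_rot: [3.141, 0.001, 0.365]
contact_force: [-0.2, -0.4, -0.5]
grip_width: 0.3
finger_force: 0.0
t 2.3 tcp jig [-118.5  -27.5] z 226.3 rot [3.1414e+00 1.0000e-03 3.6490e-01] F [-0.2 -0.4 -0.5] w 0.3 q [ 0.12  0.29  1.6  -0.    1.25  1.33]
[538.16333319 157.62257283 382.70018445]
```

View pics/w1.png

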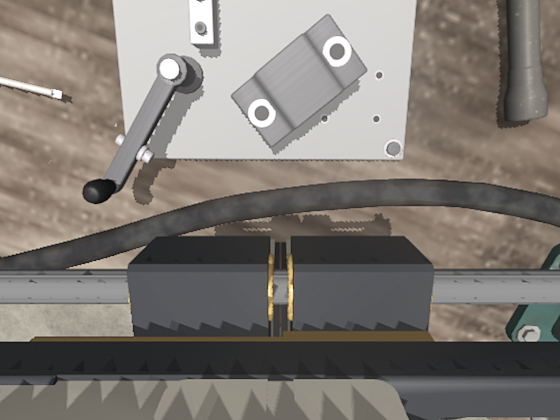

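The wrist view shows the bolts at (336,52) and (262,113), the pivot at (170,69), the knob at (97,190), the near-right plate corner at (403,159), and the stop end at (190,42)-(214,43).

Run:
```python
from h import *
import h
o=bot.get_obs(); C=cam("wrist",o)
P=[[-21,62,60],[-100,-150,12],[2,50,40],[2,30,40]]; U=[(170,69),(403,159),(190,42),(214,43)]
x,r=fit([(C,P,U)],h.J); print(x,r.tolist()); 
for JJ in(h.J,x):
    h.J=JJ
    a,b=ray(C,(336,52),57),ray(C,(262,113),57);d=a-b
    k=inj(ray(C,(97,190),94))-[-21,62]
    print(inj((a+b)/2),np.linalg.norm(d),np.degrees(np.arctan2(d[0],-d[1])-JJ[2])%180,"knob",k+[-21,62],np.hypot(*k),np.arctan2(-k[0],-k[1]))
```

```text
[5.79652603e+02 2.00830750e+02 3.58318836e-01] [[0.6, -0.5], [0.9, 0.5], [-0.5, 0.5], [-0.9, -0.4]]
[-32.10752709 -44.47076982] 77.4179172806874 38.2786093003149 knob [-114.44876568  114.77074567] 107.31925924418353 2.0848572800302483
[-31.57275563 -42.13027329] 77.4179172806874 38.63849346534661 knob [-114.91258535  116.59090554] 108.62661117580222 2.0973485113339283
```

```bash
sed -i 's/^J=.*/J=np.array([579.3,202.2,.362])/' h.py
python3 - <<'E'
from h import *
o=bot.get_obs(); W=cam("wrist",o);T=cam("top")
for u in[(150,215),(280,184),(350,180),(280,206)]: print("w",u,inj(ray(W,u,15)).round(),)
for u in[(400,490),(420,480),(500,428),(380,500),(300,560)]: print("t",inj(ray(T,np.array(u)/4+[180,160],15)).round())
st()
E
```

```text
w (150, 215) [-157.  104.]
w (280, 184) [-125.  -28.]
w (350, 180) [-121.  -98.]
w (280, 206) [-147.  -28.]
t [-136.   13.]
t [-135.   -1.]
t [-120.  -63.]
t [-138.   28.]
t [-158.   91.]
t 2.35 tcp jig [-118.8  -27.4] z 226.4 rot [3.1414e+00 1.0000e-03 3.6340e-01] F [-0.1  0.1 -0.3] w 0.3 q [ 0.12  0.29  1.6  -0.    1.25  1.33]
```

```bash
python3 -m jog '[[12,-5,20,0,0,0],[0,0,40,0,0,0],[0,0,40,0,0,0],[0,0,40,0,0,0],[0,0,35,0,0,0],[0,0,21,0,0,0],[0,0,0,0,0,0]]'; python3 -c "
from h import *;st()"
```

```text
time: 3.05
tool_pos: [485.5, 141.9, 28.5]
tcp_rot: [-3.141, 0.006, 0.361]
contact_force: [-0.3, 0.0, -0.1]
grip_width: 0.3
finger_force: 0.0
t 3.05 tcp jig [-109.1  -23.2] z 28.5 rot [-3.1405  0.0059  0.3606] F [-0.3  0.  -0.1] w 0.3 q [ 0.13  0.56  1.81 -0.    0.78  1.34]
```

```bash
python3 -m jog '[[6,0,0,0,0,0],[5,0,0,0,0,0],[5,0,0,0,0,0],[5,0,0,0,0,0],[5,0,0,0,0,0],[5,0,0,0,0,0],[5,0,0,0,0,0],[5,0,0,0,0,0],[4,0,0,0,0,0],[0,0,0,0,0,0]]'
cat >> h.py <<'E'
import cv2
def look(n):
    for c in("top","side"):
        cv2.imwrite(f"pics/{n}{c}.png",cv2.cvtColor(bot.capture(c),cv2.COLOR_RGB2BGR))
    a=cv2.imread(f"pics/{n}top.png")[170:300,200:340];b=cv2.imread(f"pics/{n}side.png")[170:300,210:350]
    cv2.imwrite(f"pics/{n}.png",np.hstack([cv2.resize(i,(400,371),interpolation=cv2.INTER_CUBIC) for i in(a,b)]))
def bolts(U):  # pixels in look() composite; two top or two side
    for c,off,sh in(("top",(200,170),0),("side",(210,170),400)):
        u=[p for p in U if (p[0]>=400)==(sh>0)]
        if len(u)<2: continue
        a,b=[ray(cam(c),np.array([(p[0]-sh)*.35,p[1]*.35])+off,57) for p in u]
        if inj(a)[1]>inj(b)[1]: a,b=b,a
        d=inj(b)-inj(a);print(c,"centre",((inj(a)+inj(b))/2).round(1),"L",np.hypot(*d).round(1),"yaw deg",np.degrees(np.arctan2(-d[0],d[1])).round(1))
E
python3 -c "
from h import *;st();look('p1')"
```

```text
time: 4.05
tool_pos: [527.8, 160.0, 31.7]
tcp_rot: [-3.14, 0.004, 0.363]
contact_force: [-10.1, 0.7, 4.8]
grip_width: 0.3
finger_force: 4.2
t 4.05 tcp jig [-63.1 -21.3] z 31.7 rot [-3.1402  0.0041  0.3634] F [-10.1   0.7   4.8] w 0.3 q [0.16 0.62 1.67 0.   0.85 1.36]
```

View pics/p1.png

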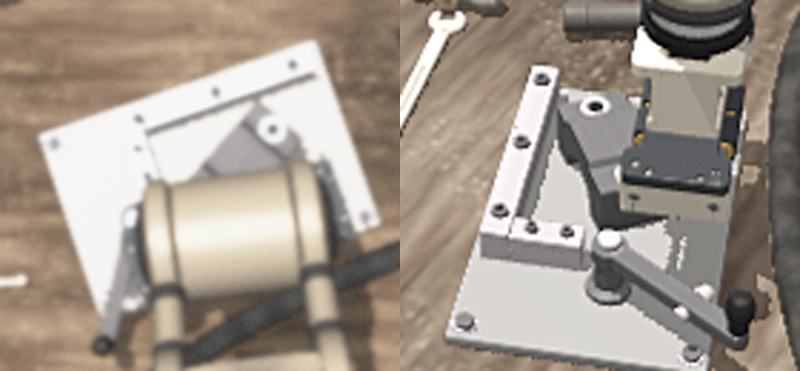

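Both views show the cap partly turned, with its far-right corner close to the fence. I'll keep pushing.

```bash
python3 -m jog '[[4,0,1,0,0,0],[4,0,1,0,0,0],[4,0,1,0,0,0],[4,0,0,0,0,0],[4,0,0,0,0,0],[0,0,0,0,0,0]]'; python3 -c "
from h import *;st();look('p2')"
```

```text
time: 4.75
tool_pos: [545.2, 167.0, 28.6]
tcp_rot: [-3.14, 0.007, 0.364]
contact_force: [-13.5, 0.7, 8.1]
grip_width: 0.4
finger_force: 6.2
t 4.75 tcp jig [-44.3 -20.9] z 28.6 rot [-3.1395  0.0069  0.3636] F [-13.5   0.7   8.1] w 0.4 q [0.16 0.65 1.62 0.   0.88 1.37]
```

View pics/p2.png

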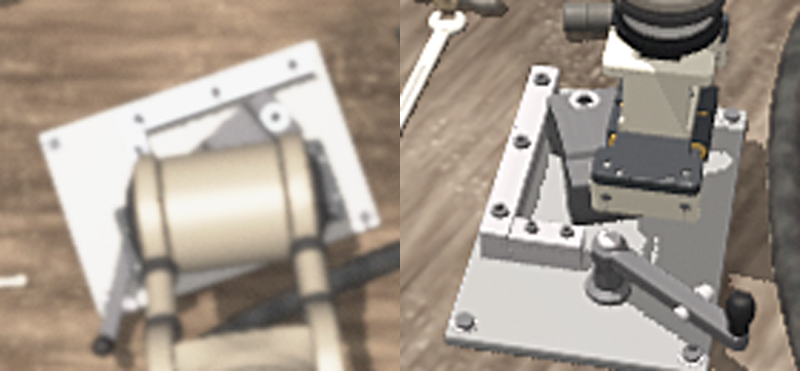

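The far-right corner is now at the fence and the left end is clear of the stop. I'll continue until the cap swings flat.

```bash
python3 -m jog '[[4,0,0.5,0,0,0],[4,0,0.5,0,0,0],[4,0,0.5,0,0,0],[4,0,0.5,0,0,0],[4,0,0,0,0,0],[4,0,0,0,0,0],[0,0,0,0,0,0]]'; python3 -c "
from h import *;st();look('p3')"
```

```text
time: 5.55
tool_pos: [569.9, 175.9, 26.3]
tcp_rot: [-3.141, 0.002, 0.364]
contact_force: [-5.2, 0.7, -0.2]
grip_width: 0.2
finger_force: 1.9
t 5.55 tcp jig [-18.1 -21.3] z 26.3 rot [-3.1406e+00  2.2000e-03  3.6350e-01] F [-5.2  0.7 -0.2] w 0.2 q [0.17 0.69 1.54 0.   0.91 1.38]
```

View pics/p3.png

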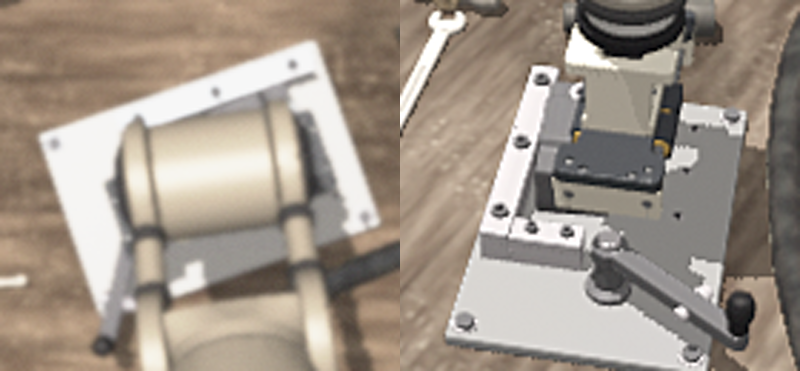

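The cap is almost flat on the fence. I'll finish the push, back off and look from above.

```bash
python3 -m jog '[[3,0,0,0,0,0],[3,0,0,0,0,0],[0,0,0,0,0,0]]'; python3 -m jog '[[-10,0,0,0,0,0],[-20,0,0,0,0,0],[-20,0,-30,0,0,0],[-20,0,-45,0,0,0],[0,0,-45,0,0,0],[0,0,-45,0,0,0],[0,0,-35,0,0,0],[0,0,0,0,0,0],[0,0,0,0,0,0]]'
python3 - <<'E'
from h import *
o=st();cv2.imwrite("pics/w2.png",cv2.cvtColor(bot.capture("wrist"),cv2.COLOR_RGB2BGR))
E
```

```text
time: 5.95
tool_pos: [575.6, 177.8, 26.4]
tcp_rot: [-3.141, 0.002, 0.363]
contact_force: [-5.8, 0.7, 0.7]
grip_width: 0.8
finger_force: 2.2
time: 6.85
tool_pos: [511.8, 152.5, 227.4]
tcp_rot: [3.141, -0.004, 0.363]
contact_force: [-0.1, -0.2, -0.3]
grip_width: 0.8
finger_force: 0.0
t 6.85 tcp jig [-80.7 -22.6] z 227.4 rot [ 3.1405 -0.004   0.3628] F [-0.1 -0.2 -0.3] w 0.8 q [ 0.15  0.36  1.5  -0.    1.28  1.35]
```

View pics/w2.png

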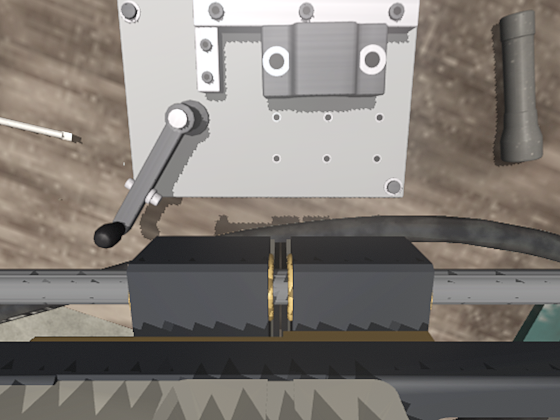

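The cap is almost square to the fence, with bolts at (277,61) and (371,59). A gap of about 50 px remains between the stop's right face (219) and the cap's left end (263).

Run:
```python
from h import *
o=bot.get_obs();C=cam("wrist",o)
a,b=inj(ray(C,(277,61),57)),inj(ray(C,(371,59),57));print((a+b)/2,np.hypot(*(a-b)),np.degrees(np.arctan2(-(a-b)[0],(a-b)[1])))
print("stop",inj(ray(C,(219,60),40)),"cap left top",inj(ray(C,(263,60),56)),"right",inj(ray(C,(385,60),56)),"fence edge",inj(ray(C,(240,26),42)),"tool z",o["tool_pos"])
```

```text
[ 23.7144271  -59.26053996] 76.66770162592063 1.1613264880619318
stop [25.85004363 28.93964946] cap left top [23.82718494 -9.47597086] right [  23.85672614 -109.32356088] fence edge [52.26738925 10.02989479] tool z [511.07860555 152.36178159 225.97416477]
```

```bash
python3 -m jog '[[35,40,0,0,0,0],[35,40,0,0,0,0],[36,40,0,0,0,0],[0,0,45,0,0,0],[0,0,45,0,0,0],[0,0,45,0,0,0],[0,0,40,0,0,0],[0,0,22,0,0,0],[0,0,0,0,0,0]]' 0; python3 -c "
from h import *;st()"
```

```text
time: 7.8
tool_pos: [640.1, 82.4, 23.1]
tcp_rot: [-3.138, 0.01, 0.363]
contact_force: [-0.1, 0.5, 0.3]
grip_width: 0.7
finger_force: 0.0
t 7.8 tcp jig [  14.5 -133.6] z 23.1 rot [-3.1381  0.01    0.3627] F [-0.1  0.5  0.3] w 0.7 q [ 0.01  0.77  1.38 -0.    1.    1.22]
```

```bash
python3 -m jog '[[5,3,-2,0,0,0],[5,0,-2,0,0,0],[0,-3,0,0,0,0],[0,-4,0,0,0,0],[0,-4,0,0,0,0],[0,-5,0,0,0,0],[0,-5,0,0,0,0],[0,-5,0,0,0,0],[0,-4,0,0,0,0],[0,-4,0,0,0,0],[0,0,0,0,0,0]]'; python3 -c "
from h import *;st()"
```

```text
time: 8.9
tool_pos: [643.1, 114.0, 33.8]
tcp_rot: [3.139, -0.002, 0.363]
contact_force: [1.7, -6.1, 1.9]
grip_width: 0.2
finger_force: 3.0
t 8.9 tcp jig [  28.5 -105.1] z 33.8 rot [ 3.1386e+00 -2.0000e-03  3.6310e-01] F [ 1.7 -6.1  1.9] w 0.2 q [ 0.06  0.76  1.36 -0.    1.02  1.27]
```

```bash
python3 -m jog '[[0,-3,2,0,0,0],[0,-3,2,0,0,0],[0,-2,1,0,0,0],[0,-2,0,0,0,0],[0,0,0,0,0,0]]'; python3 -c "
from h import *;st()"; python3 -m jog '[[0,-1,0,0,0,0],[0,-1,0,0,0,0],[0,-1,0,0,0,0],[0,0,0,0,0,0]]'; python3 -c "
from h import *;st()"
```

```text
time: 9.4
tool_pos: [642.5, 118.5, 32.7]
tcp_rot: [3.131, -0.006, 0.362]
contact_force: [0.6, -24.6, 20.0]
grip_width: 0.5
finger_force: 12.2
t 9.4 tcp jig [  29.5 -100.6] z 32.7 rot [ 3.131  -0.0063  0.3624] F [  0.6 -24.6  20. ] w 0.5 q [ 0.07  0.76  1.37 -0.01  1.01  1.28]
time: 9.8
tool_pos: [641.5, 121.0, 32.7]
tcp_rot: [3.131, -0.006, 0.362]
contact_force: [1.7, -25.9, 20.2]
grip_width: 0.8
finger_force: 12.8
t 9.8 tcp jig [ 29.5 -98. ] z 32.7 rot [ 3.1307 -0.0062  0.3623] F [  1.7 -25.9  20.2] w 0.8 q [ 0.07  0.76  1.37 -0.01  1.01  1.29]
```

```bash
python3 -m jog '[[0,0,-2,0,0,0],[0,-1,-1,0,0,0],[0,-2,0,0,0,0],[0,-1,0,0,0,0],[0,0,0,0,0,0]]'; python3 -c "
from h import *;st()"; python3 -m jog '[[0,-1,0,0,0,0],[0,-1,0,0,0,0],[0,0,0,0,0,0]]'; python3 -c "
from h import *;st()"
```

```text
time: 10.3
tool_pos: [638.7, 127.8, 32.8]
tcp_rot: [3.135, -0.004, 0.363]
contact_force: [4.2, -12.8, 4.7]
grip_width: 0.3
finger_force: 7.1
t 10.3 tcp jig [ 29.2 -90.6] z 32.8 rot [ 3.1354 -0.0043  0.3626] F [  4.2 -12.8   4.7] w 0.3 q [ 0.08  0.76  1.37 -0.01  1.01  1.29]
time: 10.6
tool_pos: [638.7, 127.9, 32.9]
tcp_rot: [3.133, -0.005, 0.362]
contact_force: [6.7, -19.6, 4.4]
grip_width: 0.3
finger_force: 10.4
t 10.6 tcp jig [ 29.2 -90.5] z 32.9 rot [ 3.1328 -0.0045  0.3624] F [  6.7 -19.6   4.4] w 0.3 q [ 0.08  0.76  1.37 -0.01  1.01  1.3 ]
```

```bash
python3 -m jog '[[0,5,0,0,0,0],[0,8,0,0,0,0],[0,0,-35,0,0,0],[0,0,-35,0,0,0],[-32,0,-10,0,0,0],[-33,0,0,0,0,0],[-7,-25,0,0,0,0],[0,-30,0,0,0,0],[0,-26,0,0,0,0],[0,0,0,0,0,0]]' 67; python3 -c "
from h import *;st()"
```

```text
time: 11.6
tool_pos: [542.2, 173.7, 110.8]
tcp_rot: [-3.14, 0.001, 0.366]
contact_force: [0.5, -0.8, -0.4]
grip_width: 61.4
finger_force: 0.0
t 11.6 tcp jig [-44.8 -13.5] z 110.8 rot [-3.1404e+00  8.0000e-04  3.6630e-01] F [ 0.5 -0.8 -0.4] w 61.4 q [0.17 0.54 1.56 0.   1.05 1.38]
```

```bash
python3 -m jog '[[0,6,30,0,0,0],[0,0,30,0,0,0],[0,0,22,0,0,0],[0,0,0,0,0,0],[6,0,0,0,0,0],[6,0,0,0,0,0],[5,0,0,0,0,0],[5,0,0,0,0,0],[4,0,0,0,0,0],[4,0,0,0,0,0],[3,0,0,0,0,0],[0,0,0,0,0,0]]'; python3 -c "
from h import *;st()"; python3 -m jog '[[2,0,0,0,0,0],[2,0,0,0,0,0],[0,0,0,0,0,0]]'; python3 -c "
from h import *;st()"
```

```text
time: 12.8
tool_pos: [577.1, 177.0, 28.6]
tcp_rot: [3.142, 0.0, 0.363]
contact_force: [0.3, -0.4, -0.4]
grip_width: 61.4
finger_force: 0.0
t 12.8 tcp jig [-10.9 -22.8] z 28.6 rot [3.1415e+00 2.0000e-04 3.6280e-01] F [ 0.3 -0.4 -0.4] w 61.4 q [ 0.17  0.69  1.52 -0.    0.93  1.38]
time: 13.1
tool_pos: [577.6, 177.2, 28.6]
tcp_rot: [-3.141, 0.008, 0.363]
contact_force: [-9.6, -5.7, 8.4]
grip_width: 61.5
finger_force: 6.0
t 13.1 tcp jig [-10.5 -22.8] z 28.6 rot [-3.1412  0.0077  0.3625] F [-9.6 -5.7  8.4] w 61.5 q [ 0.17  0.7   1.51 -0.    0.94  1.38]
```

```bash
python3 -m jog '[[2,0,0,0,0,0],[2,0,0,0,0,0],[2,0,0,0,0,0],[0,0,0,0,0,0]]'; python3 -c "
from h import *;st()"; python3 -m jog '[[-15,0,0,0,0,0],[-20,0,0,0,0,0],[-20,0,-30,0,0,0],[-20,0,-45,0,0,0],[0,0,-45,0,0,0],[0,0,-45,0,0,0],[0,0,-35,0,0,0],[0,0,0,0,0,0],[0,0,0,0,0,0]]' 0;  python3 - <<'E'
from h import *
o=st();cv2.imwrite("pics/w3.png",cv2.cvtColor(bot.capture("wrist"),cv2.COLOR_RGB2BGR))
E
```

```text
time: 13.5
tool_pos: [577.4, 177.2, 28.6]
tcp_rot: [-3.141, 0.021, 0.363]
contact_force: [-31.3, -13.7, 25.6]
grip_width: 61.4
finger_force: 17.4
t 13.5 tcp jig [-10.6 -22.7] z 28.6 rot [-3.1406  0.0212  0.3628] F [-31.3 -13.7  25.6] w 61.4 q [ 0.17  0.7   1.5  -0.    0.96  1.38]
time: 14.4
tool_pos: [516.3, 153.9, 229.2]
tcp_rot: [3.141, -0.002, 0.363]
contact_force: [-0.4, -0.2, -0.8]
grip_width: 0.5
finger_force: 0.0
t 14.4 tcp jig [-76.  -22.8] z 229.2 rot [ 3.1412e+00 -1.5000e-03  3.6280e-01] F [-0.4 -0.2 -0.8] w 0.5 q [ 0.15  0.36  1.48 -0.    1.29  1.36]
```

View pics/w3.png

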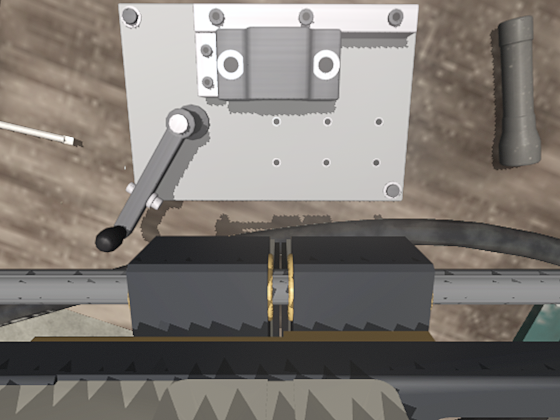

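The cap is seated in the corner and square to the fence. Next is the latch; its knob is at about (110,240), still open.

```bash
python3 -m jog '[[-7,-31,0,0,0,0],[-7,-31,0,0,0,0],[-7,-31,0,0,0,0],[-7,-31,0,0,0,0],[-7,-31,0,0,0,0],[-7,-31,0,0,0,0],[0,0,40,0,0,0],[0,0,0,0,0,0],[0,0,0,0,0,0]]'
python3 - <<'E'
from h import *
st()
im=bot.capture("side");cv2.imwrite("pics/l1.png",cv2.cvtColor(im,cv2.COLOR_RGB2BGR))
r=bot.outline_of("latch_knob","side")
for q in r[:2]: print(q["p"],q["pixel"],q["mask"].sum())
E
```

```text
time: 15.35
tool_pos: [410.3, 312.3, 187.5]
tcp_rot: [3.141, 0.004, 0.363]
contact_force: [0.4, -0.4, 0.9]
grip_width: 0.1
finger_force: 0.0
t 15.35 tcp jig [-119.1  162.8] z 187.5 rot [3.1408 0.0042 0.3627] F [ 0.4 -0.4  0.9] w 0.1 q [ 0.5   0.36  1.61 -0.    1.18  1.71]
0.75 [306.3, 275.5] 818
```

```bash
python3 -m jog '[[0,0,40,0,0,0],[0,0,40,0,0,0],[0,0,37,0,0,0],[0,0,0,0,0,0]]'; python3 -m jog '[[-1,7,0,0,0,0],[-2,7,0,0,0,0],[-4,11,0,0,0,0],[-4,11,0,0,0,0],[-4,10,0,0,0,0],[-2,13,0,0,0,0],[-1,13,0,0,0,0],[1,10,0,0,0,0],[1,10,0,0,0,0],[2,11,0,0,0,0],[0,0,0,0,0,0]]'
python3 - <<'E'
from h import *
st()
im=bot.capture("top")
for c in("top","side"):
  bot.capture(c)
  for q in bot.outline_of("latch_knob",c)[:1]: print(c,q["p"],q["pixel"],q["mask"].sum(),inj(ray(cam(c),q["pixel"],75)))
E
```

```text
time: 15.85
tool_pos: [409.2, 311.1, 68.7]
tcp_rot: [3.14, 0.007, 0.362]
contact_force: [-0.5, -0.4, -0.1]
grip_width: 0.6
finger_force: 0.0
time: 16.95
tool_pos: [435.6, 210.5, 71.6]
tcp_rot: [3.141, -0.001, 0.361]
contact_force: [-1.0, 0.2, -0.1]
grip_width: 0.3
finger_force: 0.0
t 16.95 tcp jig [-131.5   58.6] z 71.6 rot [ 3.141e+00 -7.000e-04  3.615e-01] F [-1.   0.2 -0.1] w 0.3 q [ 0.29  0.46  1.84 -0.    0.84  1.5 ]
top 0.86 [254.8, 259.0] 267 [-55.94016544  52.31375732]
side 0.84 [291.8, 257.0] 461 [-40.30630908  78.46637342]
```

```bash
python3 -m jog '[[4,10,0,0,0,0],[4,10,0,0,0,0],[5,10,0,0,0,0],[7,9,0,0,0,0],[8,9,0,0,0,0],[8,7,0,0,0,0],[9,7,0,0,0,0],[0,0,0,0,0,0]]'
python3 - <<'E'
from h import *
st()
for c in("top","side"):
  bot.capture(c); C=cam(c)
  for q in bot.outline_of("latch_knob",c)[:1]:
    m=q["mask"];best=[]
    for a in np.linspace(0,2.2,45):
      P=[place(J,[[-21-r*np.sin(a),62-r*np.cos(a),z]])[0] for r,z in((40,57),(60,57),(90,57),(105,57),(115,70),(115,85))]
      u=proj(C,P).round().astype(int); best.append((sum(m[v,w] for w,v in u),round(a,2)))
    k=max(best)[0];print(c,q["p"],k,[a for n,a in best if n==k])
E
```

```text
time: 18.0
tool_pos: [500.5, 169.1, 71.8]
tcp_rot: [3.141, -0.002, 0.362]
contact_force: [0.5, 0.1, 0.3]
grip_width: 0.3
finger_force: 0.0
t 18.0 tcp jig [-85.4  -3. ] z 71.8 rot [ 3.1409e+00 -1.8000e-03  3.6200e-01] F [0.5 0.1 0.3] w 0.3 q [ 0.18  0.52  1.72 -0.    0.9   1.39]
top 0.42 0 [np.float64(0.0), np.float64(0.05), np.float64(0.1), np.float64(0.15), np.float64(0.2), np.float64(0.25), np.float64(0.3), np.float64(0.35), np.float64(0.4), np.float64(0.45), np.float64(0.5), np.float64(0.55), np.float64(0.6), np.float64(0.65), np.float64(0.7), np.float64(0.75), np.float64(0.8), np.float64(0.85), np.float64(0.9), np.float64(0.95), np.float64(1.0), np.float64(1.05), np.float64(1.1), np.float64(1.15), np.float64(1.2), np.float64(1.25), np.float64(1.3), np.float64(1.35), np.float64(1.4), np.float64(1.45), np.float64(1.5), np.float64(1.55), np.float64(1.6), np.float64(1.65), np.float64(1.7), np.float64(1.75), np.float64(1.8), np.float64(1.85), np.float64(1.9), np.float64(1.95), np.float64(2.0), np.float64(2.05), np.float64(2.1), np.float64(2.15), np.float64(2.2)]
side 0.81 2 [np.float64(0.45), np.float64(0.5), np.float64(0.55), np.float64(0.6), np.float64(0.65), np.float64(0.7), np.float64(0.75), np.float64(0.8), np.float64(0.85)]
```

```bash
python3 -m jog '[[0,-10,0,0,0,0],[-10,-10,0,0,0,0],[-20,0,-30,0,0,0],[-20,0,-45,0,0,0],[-5,0,-45,0,0,0],[0,0,0,0,0,0],[0,0,0,0,0,0]]'
python3 - <<'E'
from h import *
st()
cv2.imwrite("pics/w4.png",cv2.cvtColor(bot.capture("wrist"),cv2.COLOR_RGB2BGR))
E
```

```text
time: 18.9
tool_pos: [439.3, 169.5, 192.6]
tcp_rot: [3.141, -0.002, 0.364]
contact_force: [-0.1, 0.7, -0.2]
grip_width: 0.4
finger_force: 0.0
t 18.9 tcp jig [-142.5   19. ] z 192.6 rot [ 3.1412e+00 -2.4000e-03  3.6380e-01] F [-0.1  0.7 -0.2] w 0.4 q [ 0.21  0.28  1.72 -0.    1.14  1.41]
```

View pics/w4.png

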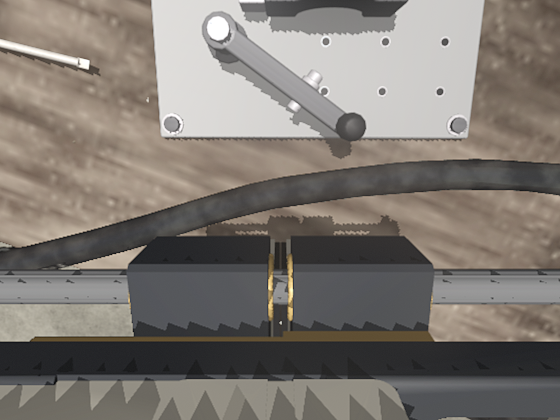

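The knob top is at (351,125) and the pivot at (218,28), so the latch angle is about 0.65. I'll finish by pushing towards +x from behind the knob.

```bash
python3 -m jog '[[5,27,0,0,0,0],[9,26,0,0,0,0],[0,0,0,0,0,0],[0,0,40,0,0,0],[0,0,40,0,0,0],[0,0,40,0,0,0],[0,0,0,0,0,0]]'; python3 -c "
from h import *;st()"; python3 -m jog '[[8,0,0,0,0,0],[8,1,0,0,0,0],[8,4,0,0,0,0],[8,4,0,0,0,0],[8,4,0,0,0,0],[8,3,0,0,0,0],[7,2,0,0,0,0],[7,1,0,0,0,0],[7,0,0,0,0,0],[6,0,0,0,0,0],[0,0,0,0,0,0]]'; python3 -c "
from h import *;st()"
```

```text
time: 19.65
tool_pos: [466.7, 124.3, 66.3]
tcp_rot: [-3.138, 0.013, 0.363]
contact_force: [-0.2, 0.5, 0.1]
grip_width: 0.6
finger_force: 0.0
t 19.65 tcp jig [-132.9  -33. ] z 66.3 rot [-3.1381  0.0128  0.363 ] F [-0.2  0.5  0.1] w 0.6 q [0.1  0.47 1.83 0.   0.85 1.31]
time: 20.75
tool_pos: [549.6, 133.6, 71.7]
tcp_rot: [-3.142, -0.001, 0.363]
contact_force: [-0.9, -0.8, 0.1]
grip_width: 0.2
finger_force: 0.0
t 20.75 tcp jig [-52.1 -53.6] z 71.7 rot [-3.1416e+00 -1.1000e-03  3.6300e-01] F [-0.9 -0.8  0.1] w 0.2 q [0.1  0.58 1.61 0.   0.95 1.31]
```

```bash
python3 -m jog '[[3,0,0,0,0,0],[3,0,0,0,0,0],[3,0,0,0,0,0],[2,0,0,0,0,0],[0,0,0,0,0,0]]'; python3 -c "
from h import *;st()"; python3 -m jog '[[2,0,0,0,0,0],[1,0,0,0,0,0],[1,0,0,0,0,0],[0,0,0,0,0,0]]';python3 -c "
from h import *;st()"
```

```text
time: 21.25
tool_pos: [559.3, 137.1, 71.7]
tcp_rot: [3.141, -0.0, 0.363]
contact_force: [0.2, -0.2, 1.2]
grip_width: 0.3
finger_force: 0.0
t 21.25 tcp jig [-41.7 -53.8] z 71.7 rot [ 3.1415e+00 -5.0000e-04  3.6280e-01] F [ 0.2 -0.2  1.2] w 0.3 q [0.11 0.59 1.58 0.   0.97 1.32]
time: 21.65
tool_pos: [561.2, 137.8, 71.6]
tcp_rot: [-3.141, 0.004, 0.363]
contact_force: [-6.6, -3.5, 3.3]
grip_width: 0.2
finger_force: 3.4
t 21.65 tcp jig [-39.7 -53.8] z 71.6 rot [-3.1415  0.0039  0.363 ] F [-6.6 -3.5  3.3] w 0.2 q [ 0.11  0.6   1.57 -0.    0.98  1.32]
```

```bash
python3 -m jog '[[1.5,0,0,0,0,0],[1.5,0,0,0,0,0],[0,0,0,0,0,0]]';python3 -c "
from h import *;st()"; python3 -m jog '[[-15,0,0,0,0,0],[-25,0,0,0,0,0],[-20,0,-30,0,0,0],[-10,0,-45,0,0,0],[0,0,-45,0,0,0],[0,0,-40,0,0,0],[0,0,0,0,0,0],[0,0,0,0,0,0]]'
python3 - <<'E'
from h import *
st()
cv2.imwrite("pics/w5.png",cv2.cvtColor(bot.capture("wrist"),cv2.COLOR_RGB2BGR))
E
```

```text
time: 21.95
tool_pos: [561.5, 137.9, 71.4]
tcp_rot: [-3.141, 0.01, 0.363]
contact_force: [-14.9, -7.5, 8.7]
grip_width: 0.2
finger_force: 7.9
t 21.95 tcp jig [-39.4 -53.8] z 71.4 rot [-3.1411  0.01    0.3633] F [-14.9  -7.5   8.7] w 0.2 q [ 0.11  0.6   1.56 -0.    0.99  1.32]
time: 22.75
tool_pos: [500.6, 114.8, 232.5]
tcp_rot: [3.141, -0.003, 0.363]
contact_force: [0.2, 0.3, -0.9]
grip_width: 0.2
finger_force: 0.0
t 22.75 tcp jig [-104.6  -53.9] z 232.5 rot [ 3.1409e+00 -2.7000e-03  3.6280e-01] F [ 0.2  0.3 -0.9] w 0.2 q [0.08 0.31 1.55 0.   1.28 1.28]
```

View pics/w5.png

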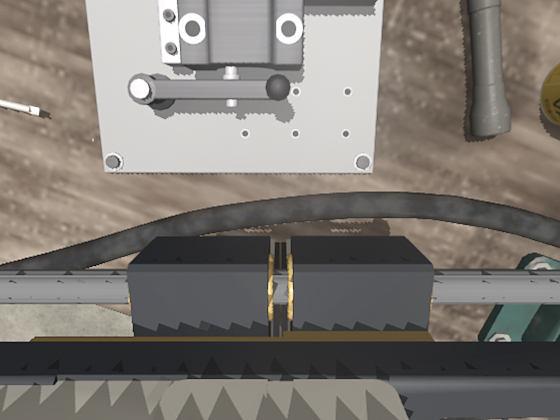

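The arm lies along the fence direction, from the pivot (140,90) to the knob (278,87), with the nose at the cap's face. I'll do a quick numeric check before handing in.

Run:
```python
from h import *
o=bot.get_obs();C=cam("wrist",o)
p=inj(ray(C,(140,90),60));k=inj(ray(C,(278,87),94));print(p,k,"angle",np.arctan2(-(k-p)[0],-(k-p)[1]))
a,b=inj(ray(C,(193,29),57)),inj(ray(C,(289,28.5),57));print("cap",(a+b)/2,np.degrees(np.arctan2(-(a-b)[0],(a-b)[1])),"stop edge",inj(ray(C,(180,50),40)),"cap end",inj(ray(C,(180,50),56)))
```

```text
[-23.71023306  62.5227051 ] [-23.36508591 -52.9816859 ] angle -0.002988164573935817
cap [ 24.05215369 -22.8036969 ] 0.29907129644477726 stop edge [10.46668642 32.01923619] cap end [ 8.08087477 28.04685385]
```

```bash
python3 -c "
from plant import bot;print(bot.close_job())"
```

```text
the job is handed in; nothing more can be done
None
```

The job is handed in at about 23 s: by the last wrist view the cap is flat against the fence and up to the end stop (about 0.3° off square), and the latch is shut (measured angle about 0).

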